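# Reset the tripped breaker in the garage power box

## Robot

A 7-joint arm with a two-finger parallel gripper is mounted at the origin on the work surface. World frame = base frame: x ahead of the robot, y to its left, z up, the work surface at z = 0. Lengths are in m, angles in rad, forces in N, time in s.
With the tool pointing down it reaches from about 0.4 to 0.875 m from the base axis. Payload 19.3 kg.
Tool frame: the origin (TCP) lies at the very end of the fingers, on their centre line; the grasp point (between the pads) lies 19 mm behind it; z points along the fingers, y is the line along which they close (so a half turn about z gives the same grasp; the last joint's range is limited). The gripper opens to 85 mm and grips with 20 to 120 N. Pads are 22 mm wide; open, the fingers measure 114 mm over their backs; the gripper's body (76 mm by 85 mm) begins 54 mm behind the grasp point. The pads swing forward as they close: fully open they stand 13 mm farther back than shut.
Start: joints at [-1.318, 0.521, -0.036, 1.599, 0.021, 1.021, -0.113], TCP at [0.198, 0.593, 0.231] pointing down, gripper open.
Joint ranges: [-2.91, 2.91], [-0.3, 2.13], [-1.5, 1.42], [0.17, 2.43], [-1.26, 4.41], [0.16, 1.93], [-2.52, 2.52]. Speed limits (rad/s): [1.89, 1.89, 2.39, 2.39, 3.01, 3.01, 3.01].

## Interface

Orientations are given as [roll, pitch, yaw] about the fixed x, y, z axes, in that order (R = Rz(yaw) Ry(pitch) Rx(roll)).
In Python, from workcell import bot gives the robot as it stands.
- The arm moves only by the tool carry_out, never from a script. Its argument "rows" is a list that holds one entry, the list of rows, each a list of 4 numbers: the shift along the tool's x, y, z in m, then the turn about the tool's z in degrees. In form: [[[x, y, z, twist], ...]]. A call has 1 to 12 rows; each row is the pose to reach, as a shift and turn from the pose commanded when the call began, along the tool's axes at that moment; what a row does not reach only later rows make up. A row lasts 1/12 s, in which the tool goes at most 41.7 mm and 7.16 degrees, less where a joint would pass 70% of its speed; a pose out of reach is approached as far as the arm can. A call with a gripper value outside its range is refused whole. "grip" is the finger opening in m, from 0 to 0.0854, set as the call begins (left out, the last holds). The fingers move at their own pace and stop on an object; "grip_force" is the grip in N (left out, the last holds). Time passes only in rows, so rows that repeat a pose let the fingers close. It gives the time, the measured TCP pose, the force, the opening and the grip force at its end, in the units of the state.
- bot.observe(): the state, without advancing time (a new reading comes with each control period).
- bot.grab_frame(name): name is "scene" or "top" or "wrist"; returns a dict with "pixels" (400x640x3 uint8, red, green, blue), "K" (3x3 intrinsics, pixels), "pose" (4x4, takes a point from camera to world coordinates). Camera axes: x right, y down, z forward; pixel columns grow to the right and rows downward; lengths in m; the calibration is good to about 2 mm. A picture is of the moment at which its call begins. There is no depth.
- bot.job_done(): hands the job in; it is judged then, once.
Trained networks look in a picture, given as the dict that the camera call returned (one of the last four; its "shot" number tells which), for a name from the list of things; names that differ only in an ending like _2 or _b are one class to them, and where a whole thing is asked for, a point or a joint stands for the part that bears it (a point fixed in the world has none). Each returns a list of dicts, best first, with "conf" (0 to 1); they miss things now and then, are a little off and sometimes report something else, mostly with a low value. They report only what shows in the picture. A call takes as long as a camera call.
- bot.look_for(picture, label): "position" ([column, row] in pixels, amid what is visible of it).
- bot.regions_of(picture, label): "region" (400x640 bool, what is visible of it) and "position" ([column, row] in pixels, amid what is visible of it).
- bot.spot_point(picture, label): "position" ([column, row] in pixels: a listed point, or the origin of a listed thing).
The state is a dict: "clock": time; "qpos": joint angles; "qd": joint speeds; "joint_efforts": joint torques, N m; "position": TCP position; "tool_rot": TCP orientation; "force": force on the tool from outside, world axes, zero at the start; "moment": the same for the moment, N m; "grip_width": finger opening in m; "finger_force": force on a finger pad.
Only numpy, scipy, OpenCV 4.12 (cv2) and the standard library are available. Lean on these libraries where they do the work, as an engineer would, in place of code of your own. Each camera call takes 0.05 s, during which the arm holds its last target. There are 200 camera calls.

## Task

One of the three breakers under the clear flap of the yellow power box has tripped: its lever stands in the middle, not back with its neighbours. Lift the flap right up by its orange tab, reset that breaker by pushing its lever fully off (hard down to the front, to the end of its travel) and then throwing it fully on, and shut the flap again. Do not switch off the other two breakers, and leave the things on the bench where they are.

Things in the scene. Friction and masses are not known exactly. Their poses are not given: they have to be found in the camera images.
- powerbox: Yellow power box, fixed: 206 mm deep (x -112 to +94 mm), 290 mm wide (its y), 100 mm high in front, 156 mm behind. Origin in its underside; its front (-x) faces the robot. The top slopes 15 deg, rising to its +x. In it a well 36 mm deep (square to the slope), 250 mm wide, 140 mm long, under a clear flap, with three breakers side by side, levers 70 mm apart (y = +70, 0, -70 mm).
- flap (a joint): Angle of the clear flap, rad: 0 shut (lying on the rim), 2.1 fully open (about 15 deg past upright, leaning to the back). Its hinge runs along the box's y behind the well; it opens up and back. About 0.13 kg; the hinge is slightly stiff: the flap stays when near upright or fully open, and sinks shut gently by itself when nearly shut.
- flap_tab (a point): Where to pinch the orange pull tab on the middle of the flap's front edge: 30 mm wide along the box's y (pinch across this), 12 mm thick, sticking 40 mm out past the flap's edge, clear of the box's front when shut. The point: 28 mm out from the flap's edge, mid-width and mid-thickness, 179 mm from the hinge line. Frame turns with the flap: x from tab to hinge, y along the hinge.
- flap_hinge (a point): Middle of the flap's hinge line, which runs along its y (the box's y).
- lever_a (a joint): Lever of the tripped breaker (in any of the three places), rad: +0.5 fully on (leaning up the slope, to the back), -0.5 fully off (leaning down to the front), 0 square to the slope. It starts tripped at about +0.1: pushed towards on it springs back (about 5 N); pushed to off it is stiff from -0.36 on (about 5 N) and must go right to the end to re-latch. Then it snaps over to on and stays.
- lever_a_grip (a point): Grip point in the tripped breaker's white lever (black band near its end): 30 mm wide along the box's y, 11 mm thick. The point is 34 mm from the pivot and 9 mm below the lever's end, mid-width; its z runs along the lever from pivot to end, its y along the pivot axis. 40 mm free to either side; upright, its middle is 60 mm or more from the well's front and back walls.
- lever_a_pivot (a point): Pivot of the tripped breaker's lever, on the lever's mid-width, fixed to the box (axes as the box's). It lies 15 mm below the well's floor, measured square to the slope; the breaker's black face round the lever stands 5 mm above that floor, so 23 mm of the upright lever stick out of it and its end stays 8 mm below the rim.
- lever_b (a joint): Lever of a breaker that is on, values as for lever_a; to be left on. It snaps over its middle and stays at either end; about 3 N at its grip point would move it off.
- lever_b_grip (a point): Grip point in that lever (b), same shape and axes as lever_a_grip.
- lever_c (a joint): Lever of a breaker that is on, values as for lever_a; to be left on. It snaps over its middle and stays at either end; about 3 N at its grip point would move it off.
- lever_c_grip (a point): Grip point in that lever (c), same shape and axes as lever_a_grip.
- tape_roll: Roll of black electrical tape lying flat, 72 mm across, 19 mm high; origin under its centre. Not to be moved.
- tape_measure: Yellow tape measure standing on the bench, 66 x 38 x 64 mm; origin under its centre. Not to be moved.
- screwdriver: Red-handled screwdriver lying on the bench, 210 mm long along its own x. Not to be moved.
- spanner: Steel spanner lying on the bench, 200 mm long along its own x. Not to be moved.
- spray_can: Spray can with a white cap standing on the bench, 66 mm across, 190 mm high; origin under its centre. Not to be moved.
- oil_bottle: Yellow oil bottle with a red cap standing on the bench, 72 mm across, 200 mm high; origin under its centre. Not to be moved.
- screw_jar: Glass jar with a steel lid, 70 mm across, 90 mm high; origin under its centre. Not to be moved.

How it is judged:
By the outcome, as a careful person would: the job done as asked, in the order asked, and still so for the second after the job is handed in, with the robot touching nothing.
It also fails if it takes over 70 s, if anything falls off the work surface, if the arm or the gripper's body presses on something with over 40 N, if the wrist force passes 120 N, or if a joint passes its speed limit or range.

## Working session

There is one attempt and no reset: what is moved stays moved. The work goes in short steps, Python scripts to look and compute and a tool call to move; the robot and the scene stay as the last step left them, time stands still between calls to the robot, and variables do not carry over. Pictures are saved under pics/ and viewed, at most 11 in all, crops included, and the job is handed in when it is done.

Besides the shell and the picture viewer there is one more tool, called after ">>>" by a JSON object that holds its "api" and its "payload". carry_out: Moves the arm, as the interface text tells. Its arguments: {"type":"object","properties":{"rows":{"type":"array","items":{"type":"array","items":{"type":"array","items":{"type":"number"}}}},"grip":{"type":"number"},"grip_force":{"type":"number"}},"required":["rows"]}

```bash
mkdir -p pics; ls; python3 - <<'E'
from workcell import bot
import cv2,numpy as np
s=bot.observe();print(s['clock'],s['position'],s['tool_rot'])
for n in ["scene","top"]:
    f=bot.grab_frame(n);cv2.imwrite(f'pics/{n}1.png',f['pixels'][...,::-1])
    print(n,np.round(f['pose'],3).tolist(),f['K'].tolist())
    for l in ["powerbox","flap_tab","flap_hinge","lever_a_grip","lever_a_pivot","lever_b_grip"]:
        print(l,[(np.round(d['position'],1).tolist(),round(d['conf'],2)) for d in bot.spot_point(f,l)[:4]])
E
```

```text
pics
0.0 [0.19815961 0.59240201 0.2307232 ] [-3.14044012e+00  6.07190899e-05  2.81883786e+00]
scene [[0.8, 0.384, -0.46, 1.208], [0.599, -0.54, 0.591, -0.991], [-0.021, -0.749, -0.663, 1.15], [0.0, 0.0, 0.0, 1.0]] [[429.5722700391628, 0.0, 312.797860763399], [0.0, 429.5722700391628, 200.75239755377177], [0.0, 0.0, 1.0]]
powerbox [([355.0, 218.8], 0.91)]
flap_tab [([344.4, 184.2], 0.71), ([333.2, 180.4], 0.58)]
flap_hinge []
lever_a_grip [([301.8, 203.7], 0.46)]
lever_a_pivot []
lever_b_grip []
top [[-0.028, -0.985, 0.168, 0.32], [-0.999, 0.031, 0.017, -0.077], [-0.022, -0.167, -0.986, 1.16], [0.0, 0.0, 0.0, 1.0]] [[380.08811460809636, 0.0, 314.16186742692685], [0.0, 380.08811460809636, 198.46998767884085], [0.0, 0.0, 1.0]]
powerbox [([275.1, 172.1], 0.88), ([273.2, 148.8], 0.56)]
flap_tab [([257.5, 213.1], 0.84)]
flap_hinge [([272.0, 148.0], 0.6), ([164.0, 167.6], 0.45)]
lever_a_grip [([278.0, 149.2], 0.66)]
lever_a_pivot []
lever_b_grip []
```

```bash
python3 -c "
import cv2
a=cv2.imread('pics/top1.png');cv2.imwrite('pics/topc.png',cv2.resize(a[60:280,140:420],None,fx=2.7,fy=2.7,interpolation=2))"
```

```text
(no output)
```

View pics/scene1.png

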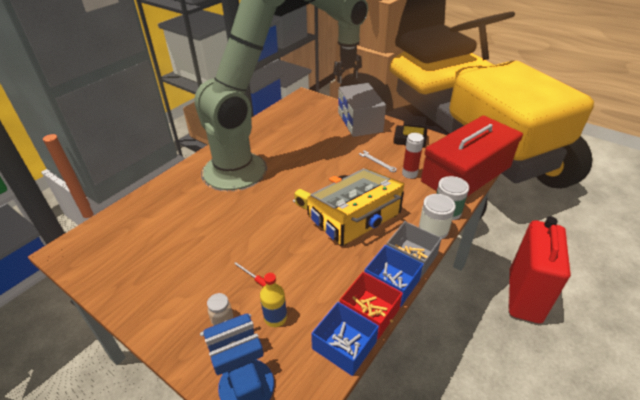

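View pics/topc.png

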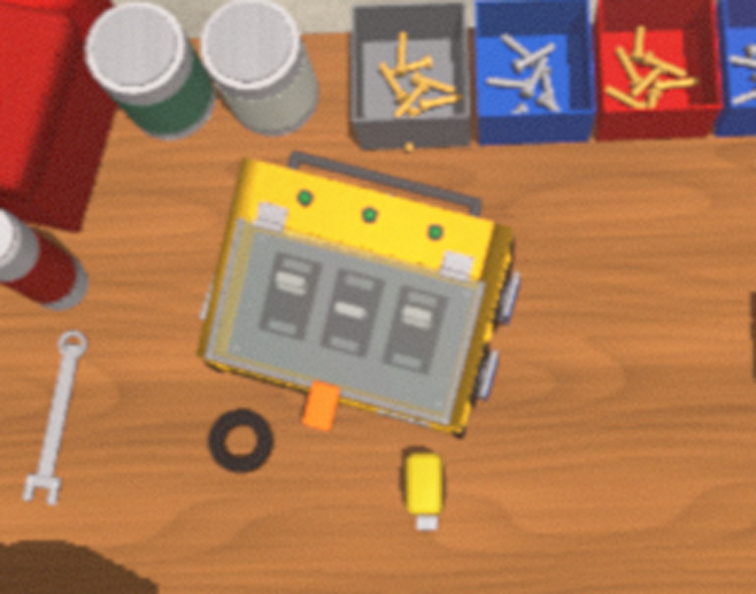

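The top crop shows the box yawed about -16°. The middle lever stands mid-slot (crop 350,310), while its neighbours sit further back. The tab is at about (320,405), with the tape roll to its left and the tape measure in front right. Next I fit the box pose.

```bash
cat > h.py <<'E'
import numpy as np, cv2
from scipy.optimize import least_squares
S=np.deg2rad(15)
def proj(f,P):
    T=np.linalg.inv(f['pose']);p=np.atleast_2d(P)@T[:3,:3].T+T[:3,3]
    q=p@f['K'].T;return q[:,:2]/q[:,2:]
def slope(x,y,h=0):  # box coords: point on the top slope at x, h square to it
    return np.array([x-h*np.sin(S),y,.100+(x+.112)*np.tan(S)+h*np.cos(S)])
def box(pose,P):
    c,s=np.cos(pose[2]),np.sin(pose[2]);P=np.atleast_2d(P)
    return P@np.array([[c,s,0],[-s,c,0],[0,0,1]])+[pose[0],pose[1],0]
E
python3 - <<'E'
from h import *
from workcell import bot
f=bot.grab_frame("top"); g=bot.grab_frame("scene")
px=np.array([(205,357),(463,432),(247,158)])/2.7+[140,60]
P=[slope(-.112,.145),slope(-.112,-.145),slope(.094,.145)]
ori=bot.spot_point(f,"powerbox")[0]['position']
r=least_squares(lambda p:np.r_[(proj(f,box(p,P))-px).ravel(),(proj(f,box(p,[[0,0,0]]))-ori).ravel()*.5],[.6,0,-.28])
print(r.x,r.fun)
p=r.x
for n,l in [("tab","flap_tab")]:
  for im in (f,g):
    d=bot.regions_of(im,l)[:3];print([(x['position'],round(x['conf'],2),x['region'].sum()) for x in d])
# back-project tab spot onto box mid-plane y=0 -> use slope plane h=4mm
for l in ["flap_tab","lever_a_grip","flap_hinge"]:
  for im,nm in((f,'top'),(g,'scene')):
    for d in bot.spot_point(im,l)[:2]:
      rr=least_squares(lambda q:(proj(im,box(p,slope(q[0],q[1],.004 if 'flap' in l else -.017)))-d['position']).ravel(),[0,0])
      print(l,nm,d['position'],d['conf'],rr.x)
E
```

```text
[ 0.59118829  0.05398777 -0.30465561] [-1.53393878 -0.02709836  0.57620765 -0.41871591  0.48608217  0.27196865
  0.98192515  0.32636023]
[([263.5, 181.1], 0.65, np.int64(5179)), ([486.3, 195.8], 0.27, np.int64(665))]
[([350.2, 188.0], 0.97, np.int64(1459))]
flap_tab top [256.3, 215.3] 0.6 [-0.14158934  0.01046285]
flap_tab scene [336.5, 182.6] 0.81 [-0.0961222 -0.0078483]
lever_a_grip top [258.3, 217.1] 0.55 [-0.14885484  0.00785772]
lever_a_grip scene [407.5, 172.7] 0.54 [0.02962525 0.2378276 ]
flap_hinge top [272.0, 150.5] 0.75 [0.03976958 0.01239698]
flap_hinge scene [362.4, 189.9] 0.62 [0.0250099 0.0160513]
```

>>> {"api": "carry_out", "payload": {"rows": [[[0, 0, -0.04, 0], [0, 0, -0.08, 0], [0, 0, -0.12, 0], [-0.025, -0.02, -0.15, 0], [-0.055, -0.05, -0.17, 0], [-0.085, -0.075, -0.17, 0], [-0.115, -0.1, -0.17, 0], [-0.145, -0.125, -0.17, 0], [-0.175, -0.15, -0.17, 0], [-0.205, -0.175, -0.17, 0], [-0.235, -0.2, -0.17, 0], [-0.265, -0.225, -0.17, 0]]]}}

```text
clock: 2.25
position: [0.3788, 0.2934, 0.4016]
tool_rot: [3.141, 0.0, 2.819]
force: [2.2, 0.6, 0.3]
grip_width: 0.0857
finger_force: 0.0
```

>>> {"api": "carry_out", "payload": {"rows": [[[-0.03, -0.025, 0, 0], [-0.06, -0.05, 0, 0], [-0.09, -0.08, 0, 0], [-0.12, -0.11, 0, 0], [-0.14, -0.14, 0, 0], [-0.14, -0.165, 0, 0], [-0.14, -0.165, 0, 0], [-0.14, -0.165, 0, 0]]]}}

```text
clock: 2.92
position: [0.4586, 0.0933, 0.4016]
tool_rot: [3.141, 0.0, 2.817]
force: [-0.4, 0.6, -0.3]
grip_width: 0.0856
finger_force: 0.0
```

```bash
python3 - <<'E'
from h import *
from workcell import bot
s=bot.observe();print(s['clock'],s['position'],s['tool_rot'],s['force'])
f=bot.grab_frame("wrist");cv2.imwrite('pics/w1.png',f['pixels'][...,::-1])
print(np.round(f['pose'],3).tolist())
np.savez('w1.npz',pose=f['pose'],K=f['K'])
for l in ["flap_tab","flap_hinge","lever_a_grip","lever_b_grip","lever_a_pivot"]:
    print(l,[(np.round(d['position'],1).tolist(),round(d['conf'],2)) for d in bot.spot_point(f,l)[:4]])
E
```

```text
2.9167 [0.45857419 0.09334905 0.40163686] [3.14091945e+00 3.84908223e-04 2.81652711e+00] [-0.42208728  0.62528591 -0.30572778]
[[0.319, 0.895, 0.312, 0.379], [0.948, -0.302, -0.103, 0.12], [0.002, 0.328, -0.945, 0.545], [0.0, 0.0, 0.0, 1.0]]
flap_tab [([326.2, 160.6], 0.73), ([489.8, 110.4], 0.63)]
flap_hinge [([327.9, 267.2], 0.93)]
lever_a_grip []
lever_b_grip []
lever_a_pivot []
```

View pics/w1.png

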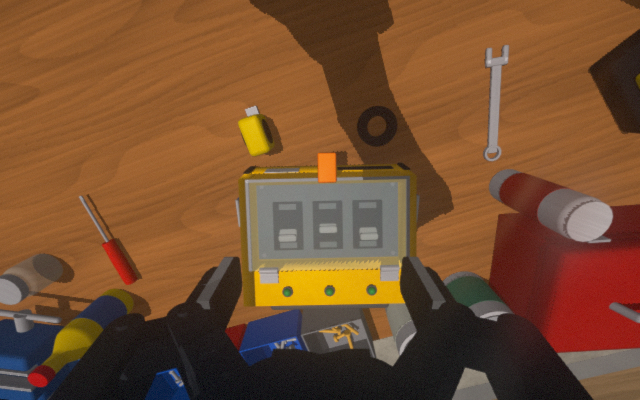

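The wrist view is clear: levers at (288,238), (327,229) and (369,234), so the middle one is tripped. The tab spans (318–336, 152–182) and the back top corners are at (252,306) and (416,303). I refine the fit with these.

```bash
python3 - <<'E'
from h import *
f=dict(np.load('w1.npz'))
def model(v):
    p=v[:3];lx,hx,vx=v[3:6]
    tab=slope(hx-.179*np.cos(S),0,.004)
    P=[slope(lx,-.07),slope(lx,0),slope(lx,.07),tab,slope(hx,0,.004),slope(.094,.145),slope(.094,-.145),slope(-.112,.145),slope(-.112,-.145)]
    def tip(y,a): return slope(vx,y,-.051)+.043*np.array([np.sin(a-S),0,np.cos(a-S)])
    P+=[tip(-.07,.5),tip(0,.1),tip(.07,.5)]
    return proj(f,box(p,P))
px=np.array([(287,292),(330,290.5),(371,290),(327,161),(328,267.2),(416,303),(252,306),(413,167),(241,172),(288,237),(327,229),(368.5,233)])
w=np.array([1,1,1,1.5,.6,.7,.7,.5,.5,1,1,1])[:,None]
r=least_squares(lambda v:((model(v)-px)*w).ravel(),[.59,.06,-.3,.07,.035,-.03],loss='soft_l1')
v=r.x;print(np.round(v,4));print(np.round(model(v)-px,1).tolist())
p=v[:3];hx=v[4]
hin=slope(hx,0,.004);tab=slope(hx-.179*np.cos(S),0,.004)
print('hinge',box(p,hin),'tab',box(p,tab),'z',hin[2],tab[2],'pivot',slope(v[5],0,-.051),box(p,slope(v[5],0,-.051)))
np.save('v.npy',v)
E
```

```text
[ 0.5964  0.0611 -0.3007  0.073   0.0371 -0.0341]
[[0.8, -0.3], [-0.5, 0.3], [0.3, -0.1], [-0.4, -0.2], [1.1, 2.7], [0.1, -1.4], [-8.3, -0.8], [3.2, 7.0], [-3.0, 6.3], [-1.0, -0.0], [1.0, -1.9], [0.8, 2.1]]
hinge [[0.63087412 0.05042294 0.14382692]] tab [[0.46572931 0.10162696 0.09749831]] z 0.14382691704723555 0.09749830797388431 pivot [-0.02085467  0.          0.07162323] [[0.57646526 0.0672927  0.07162323]]
```

>>> {"api": "carry_out", "payload": {"rows": [[[-0.001, 0.003, -0.0, -0.5], [-0.004, 0.01, 0.03, -1.4], [-0.004, 0.01, 0.07, -1.4], [-0.004, 0.01, 0.11, -1.4], [-0.004, 0.01, 0.15, -1.4], [-0.004, 0.01, 0.19, -1.4], [-0.004, 0.01, 0.22, -1.4], [-0.004, 0.01, 0.25, -1.4], [-0.004, 0.01, 0.28, -1.4], [-0.004, 0.01, 0.3, -1.4], [-0.004, 0.01, 0.32, -1.4], [-0.004, 0.01, 0.323, -1.4]]], "grip": 0.065}}

```text
clock: 4.22
position: [0.4643, 0.1026, 0.0755]
tool_rot: [-3.139, -0.003, 2.844]
force: [-0.1, 0.5, -0.2]
grip_width: 0.0648
finger_force: 0.0
```

>>> {"api": "carry_out", "payload": {"rows": [[[0, 0, 0, 0], [0, 0, 0, 0], [0, 0, 0, 0], [0, 0, 0, 0], [0, 0, 0, 0], [0, 0, 0, 0]]], "grip": 0.0, "grip_force": 25}}

```text
clock: 4.72
position: [0.4656, 0.1009, 0.0796]
tool_rot: [-3.141, 0.001, 2.842]
force: [-4.0, -13.7, 9.7]
grip_width: 0.0294
finger_force: 26.5
```

```bash
python3 - <<'E'
from h import *
from workcell import bot
s=bot.observe();print(s['clock'],s['position'],s['tool_rot'],s['force'],s['grip_width'],s['finger_force'])
f=bot.grab_frame("wrist");cv2.imwrite('pics/w2.png',f['pixels'][...,::-1])
E
```

```text
4.7167 [0.46555583 0.10092834 0.0795917 ] [-3.14052674e+00  7.13265568e-04  2.84193451e+00] [ -3.99110616 -13.70653323   9.67138248] 0.02935222045632744 26.546404659748077
```

View pics/w2.png

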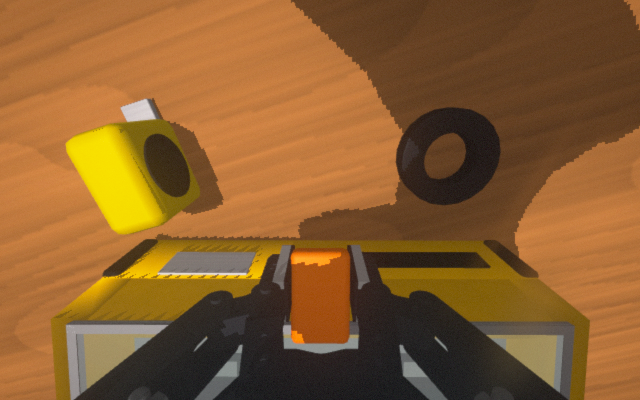

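>>> {"api": "carry_out", "payload": {"rows": [[[0.003, -0.002, -0.015, 0], [0.005, -0.002, -0.031, 0], [0.006, -0.002, -0.046, 0], [0.005, -0.002, -0.062, 0], [0.003, -0.002, -0.077, 0], [0, -0.002, -0.093, 0], [-0.005, -0.002, -0.1075, 0], [-0.011, -0.002, -0.122, 0], [-0.018, -0.002, -0.136, 0], [-0.026, -0.002, -0.149, 0], [-0.036, -0.002, -0.161, 0], [-0.046, -0.002, -0.173, 0]]]}}

```text
clock: 5.77
position: [0.5096, 0.0869, 0.2533]
tool_rot: [3.14, 0.002, 2.843]
force: [8.5, -1.2, -11.6]
grip_width: 0.0297
finger_force: 25.6
```

```bash
python3 - <<'E'
from h import *
from workcell import bot
s=bot.observe();v=np.load('v.npy');h=box(v[:3],slope(v[4],0,.004))[0]
d=np.r_[s['position'][:2],s['position'][2]+.019]-h
c=np.cos(v[2]);sn=np.sin(v[2]);bx=d[0]*c+d[1]*sn;by=-d[0]*sn+d[1]*c
print(bx,by,d[2],np.hypot(bx,d[2]),np.degrees(np.arctan2(d[2],-bx)),s['force'],s['grip_width'])
E
```

```text
-0.1266548527553112 -0.001059519857776095 0.12843198697057023 0.18037801141956933 45.39916070531015 [  8.47389823  -1.19145955 -11.6209332 ] 0.02973567907246466
```

>>> {"api": "carry_out", "payload": {"rows": [[[-0.013, 0, -0.009, 0], [-0.025, 0, -0.018, 0], [-0.039, 0, -0.026, 0], [-0.053, 0, -0.034, 0], [-0.067, 0, -0.04, 0], [-0.082, 0, -0.044, 0], [-0.097, 0, -0.048, 0], [-0.113, 0, -0.05, 0], [-0.128, 0, -0.05, 0], [-0.143, 0, -0.05, 0], [-0.158, 0, -0.048, 0], [-0.174, 0, -0.044, 0]]]}}

```text
clock: 6.77
position: [0.6757, 0.0353, 0.2973]
tool_rot: [3.141, 0.001, 2.843]
force: [-2.3, -2.7, 2.6]
grip_width: 0.0297
finger_force: 28.4
```

```bash
python3 - <<'E'
from h import *
from workcell import bot
s=bot.observe();v=np.load('v.npy');h=box(v[:3],slope(v[4],0,.004))[0]
d=np.r_[s['position'][:2],s['position'][2]+.019]-h
c=np.cos(v[2]);sn=np.sin(v[2]);bx=d[0]*c+d[1]*sn;by=-d[0]*sn+d[1]*c
print(bx,by,d[2],np.hypot(bx,d[2]),np.degrees(np.arctan2(d[2],-bx)),s['force'],s['grip_width'])
E
```

```text
0.04725752736317849 -0.001186118315567369 0.17245989793779037 0.17881747758313402 105.32405653493466 [-2.31517334 -2.65704558  2.64877789] 0.029653546378541788
```

>>> {"api": "carry_out", "payload": {"rows": [[[-0.003, 0, 0.001, 0], [-0.003, 0, 0.001, 0], [-0.003, 0, 0.001, 0]]]}}

```text
clock: 7.02
position: [0.6786, 0.0344, 0.2962]
tool_rot: [3.141, 0.003, 2.842]
force: [0.5, -2.8, 3.4]
grip_width: 0.0295
finger_force: 28.8
```

>>> {"api": "carry_out", "payload": {"rows": [[[0.003, 0, 0, 0], [0.003, 0, 0, 0], [0.003, 0, 0, 0], [0.003, 0, 0, 0], [0.003, 0, -0.03, 0], [0.003, 0, -0.06, 0], [0.003, 0, -0.09, 0], [0.04, 0, -0.1, 0], [0.08, 0, -0.1, 0], [0.11, 0, -0.1, 0], [0.11, 0, -0.1, 0], [0.11, 0, -0.1, 0]]], "grip": 0.05}}

```text
clock: 8.02
position: [0.5722, 0.0682, 0.3953]
tool_rot: [3.14, 0.001, 2.845]
force: [1.6, 0.0, 0.1]
grip_width: 0.0499
finger_force: 0.0
```

```bash
python3 - <<'E'
from h import *
from workcell import bot
s=bot.observe();print(s['clock'],s['position'],s['tool_rot'],s['force'],s['grip_width'])
f=bot.grab_frame("wrist");cv2.imwrite('pics/w3.png',f['pixels'][...,::-1])
np.savez('w3.npz',pose=f['pose'],K=f['K'])
v=np.load('v.npy')
for l in ["flap_tab","lever_a_grip","lever_a_pivot","lever_b_grip"]:
    print(l,[(np.round(d['position'],1).tolist(),round(d['conf'],2)) for d in bot.spot_point(f,l)[:4]])
def g(y,a,r): return slope(v[5],y,-.051)+r*np.array([np.sin(a-S),0,np.cos(a-S)])
print(proj(f,box(v[:3],[g(y,a,r) for y,a in((0,.1),(.07,.5),(-.07,.5)) for r in(.034,.043)])))
E
```

```text
8.0167 [0.57222272 0.06822246 0.39533736] [3.14012835e+00 8.90262963e-04 2.84479670e+00] [1.61614284 0.04583372 0.14029767] 0.04992943051850997
flap_tab [([319.5, 308.4], 0.69)]
lever_a_grip [([322.2, 161.9], 0.7)]
lever_a_pivot [([320.1, 163.6], 0.79)]
lever_b_grip [([275.1, 171.7], 0.68)]
[[320.4747045  159.06616368]
 [320.49089397 159.22778625]
 [364.98928863 167.69233845]
 [365.77138464 170.28230108]
 [275.84126275 167.3843631 ]
 [275.06939551 169.97186912]]
```

View pics/w3.png

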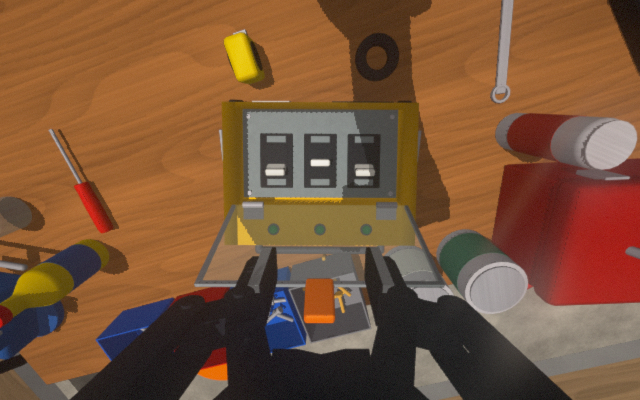

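The flap stands open. The tripped middle lever is at (320,162) and its neighbours at (275,172) and (365,172). I go down to the middle lever.

>>> {"api": "carry_out", "payload": {"rows": [[[-0.003, 0, 0.03, 0], [-0.003, 0, 0.07, 0], [-0.003, 0, 0.11, 0], [-0.003, 0, 0.15, 0], [-0.003, 0, 0.185, 0], [-0.003, 0, 0.215, 0], [-0.003, 0, 0.24, 0], [-0.003, 0, 0.26, 0], [-0.003, 0, 0.275, 0], [-0.003, 0, 0.285, 0], [-0.003, 0, 0.292, 0], [-0.003, 0, 0.292, 0]]]}}

```text
clock: 9.27
position: [0.5756, 0.0662, 0.1011]
tool_rot: [-3.141, -0.001, 2.843]
force: [-0.2, 0.6, 0.5]
grip_width: 0.05
finger_force: 0.0
```

```bash
python3 - <<'E'
from workcell import bot
import cv2
s=bot.observe();print(s['position'],s['force'])
f=bot.grab_frame("wrist");cv2.imwrite('pics/w4.png',f['pixels'][...,::-1])
E
```

```text
[0.57563643 0.06621056 0.10109489] [-0.17980261  0.58212636  0.51955848]
```

View pics/w4.png

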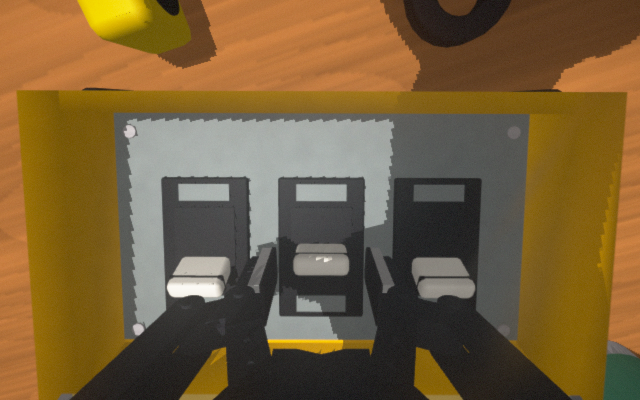

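The pads straddle the middle lever (320,262), centred and clear of the neighbours. Closing.

>>> {"api": "carry_out", "payload": {"rows": [[[0, 0, 0, 0], [0, 0, 0, 0], [0, 0, 0, 0], [0, 0, 0, 0], [0, 0, 0, 0]]], "grip": 0.0, "grip_force": 40}}

```text
clock: 9.73
position: [0.5764, 0.0663, 0.1034]
tool_rot: [3.141, 0.001, 2.843]
force: [-1.9, -2.1, 6.7]
grip_width: 0.0289
finger_force: 39.5
```

>>> {"api": "carry_out", "payload": {"rows": [[[0.0035, 0, 0.001, 0], [0.0065, 0, 0.002, 0], [0.0095, 0, 0.003, 0], [0.0125, 0, 0.0045, 0], [0.0155, 0, 0.006, 0], [0.018, 0, 0.0075, 0], [0.02, 0, 0.008, 0], [0.022, 0, 0.0085, 0], [0.024, 0, 0.009, 0], [0.026, 0, 0.009, 0], [0.026, 0, 0.009, 0], [0.026, 0, 0.009, 0]]]}}

```text
clock: 10.73
position: [0.553, 0.0734, 0.0942]
tool_rot: [3.141, 0.004, 2.842]
force: [10.0, -4.8, -6.9]
grip_width: 0.0287
finger_force: 41.6
```

```bash
python3 - <<'E'
from workcell import bot
import cv2
s=bot.observe();print(s['position'],s['force'],s['grip_width'])
f=bot.grab_frame("wrist");cv2.imwrite('pics/w5.png',f['pixels'][...,::-1])
E
```

```text
[0.55299614 0.07337476 0.09424331] [10.03796158 -4.8184384  -6.90298865] 0.028686565340114968
```

View pics/w5.png

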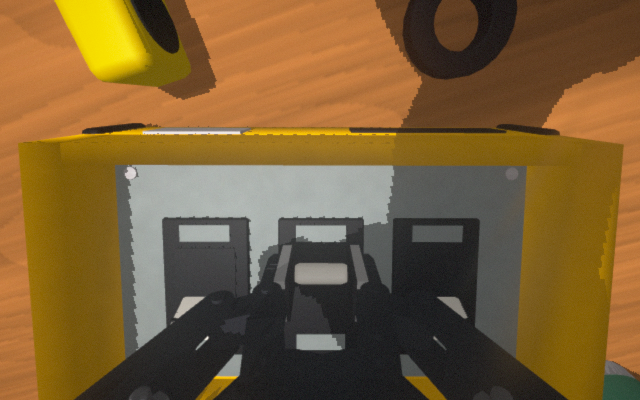

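```bash
python3 - <<'E'
from workcell import bot
from h import *
f=bot.grab_frame("wrist");v=np.load('v.npy')
for vx in(-.034,-.029):
  print('face',proj(f,box(v[:3],[slope(vx,0,-.031)])).round(1))
  for a in(.1,-.3,-.4,-.5):
    e=[slope(vx,0,-.051)+np.array([[np.cos(a-S),0,np.sin(a-S)],[0,1,0],[-np.sin(a-S),0,np.cos(a-S)]])@[t,0,.043] for t in(-.0055,0,.0055)]
    print(vx,a,proj(f,box(v[:3],e))[:,1].round(1))
cv2.imwrite('pics/w6.png',cv2.resize(f['pixels'][200:360,240:400,::-1],None,fx=3.5,fy=3.5,interpolation=2))
E
```

```text
face [[322.6 280.6]]
-0.034 0.1 [294.4 303.9 313.4]
-0.034 -0.3 [261.2 271.7 282.4]
-0.034 -0.4 [253.2 263.5 274. ]
-0.034 -0.5 [245.6 255.5 265.6]
face [[322.6 288.9]]
-0.029 0.1 [303.8 313.3 322.7]
-0.029 -0.3 [270.6 281.1 291.9]
-0.029 -0.4 [262.5 272.9 283.5]
-0.029 -0.5 [254.8 264.8 275.1]
```

View pics/w6.png

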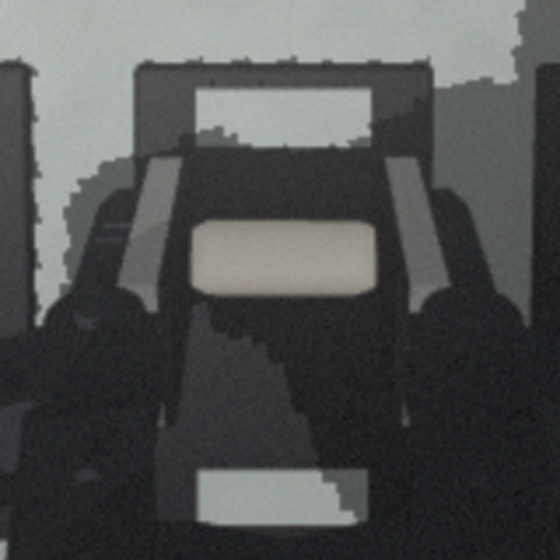

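The end face is at rows 263–285, which puts the lever at about -0.33: stopped at the stiff part. The force is mostly radial, so I need to press further down along the arc.

>>> {"api": "carry_out", "payload": {"rows": [[[0, 0, 0.002, 0], [0, 0, 0.004, 0], [0.001, 0, 0.006, 0], [0.002, 0, 0.007, 0], [0.003, 0, 0.008, 0], [0.003, 0, 0.008, 0]]], "grip_force": 50}}

```text
clock: 11.33
position: [0.5501, 0.0743, 0.0877]
tool_rot: [3.14, 0.005, 2.842]
force: [-1.2, -5.2, 28.2]
grip_width: 0.0281
finger_force: 60.7
```

```bash
cat > lev.py <<'E'
from workcell import bot
from h import *
s=bot.observe();print(s['clock'],s['position'],s['force'],s['grip_width'])
f=bot.grab_frame("wrist");v=np.load('v.npy');im=f['pixels'].astype(int)
fc=proj(f,box(v[:3],[slope(-.032,0,-.031)]))[0]
g=cv2.cvtColor(f['pixels'],cv2.COLOR_RGB2GRAY);c=int(fc[0])
col=g[:,c-8:c+8].mean(1).astype(int)
print('face',fc.round(1));print(list(enumerate(col))[int(fc[1])-75:int(fc[1])+75:2])
for a in(.5,.1,-.3,-.4,-.5):
    e=[slope(-.032,0,-.051)+np.array([[np.cos(a-S),0,np.sin(a-S)],[0,1,0],[-np.sin(a-S),0,np.cos(a-S)]])@[t,0,.043] for t in(-.0055,0,.0055)]
    print(a,proj(f,box(v[:3],e))[:,1].round(1))
E
python3 lev.py
```

```text
11.3333 [0.55011726 0.07432866 0.08770661] [-1.21687916 -5.22779849 28.21258474] 0.02811342296589215
face [322.6 295. ]
[(219, np.int64(175)), (221, np.int64(174)), (223, np.int64(174)), (225, np.int64(165)), (227, np.int64(72)), (229, np.int64(65)), (231, np.int64(75)), (233, np.int64(72)), (235, np.int64(164)), (237, np.int64(171)), (239, np.int64(170)), (241, np.int64(171)), (243, np.int64(169)), (245, np.int64(138)), (247, np.int64(96)), (249, np.int64(94)), (251, np.int64(79)), (253, np.int64(50)), (255, np.int64(49)), (257, np.int64(47)), (259, np.int64(48)), (261, np.int64(47)), (263, np.int64(47)), (265, np.int64(52)), (267, np.int64(127)), (269, np.int64(140)), (271, np.int64(146)), (273, np.int64(147)), (275, np.int64(149)), (277, np.int64(151)), (279, np.int64(152)), (281, np.int64(152)), (283, np.int64(149)), (285, np.int64(144)), (287, np.int64(127)), (289, np.int64(127)), (291, np.int64(102)), (293, np.int64(36)), (295, np.int64(34)), (297, np.int64(36)), (299, np.int64(35)), (301, np.int64(34)), (303, np.int64(34)), (305, np.int64(34)), (307, np.int64(35)), (309, np.int64(33)), (311, np.int64(35)), (313, np.int64(38)), (315, np.int64(37)), (317, np.int64(38)), (319, np.int64(39)), (321, np.int64(39)), (323, np.int64(38)), (325, np.int64(40)), (327, np.int64(40)), (329, np.int64(40)), (331, np.int64(44)), (333, np.int64(43)), (335, np.int64(42)), (337, np.int64(43)), (339, np.int64(45)), (341, np.int64(44)), (343, np.int64(44)), (345, np.int64(45)), (347, np.int64(149)), (349, np.int64(155)), (351, np.int64(153)), (353, np.int64(85)), (355, np.int64(29)), (357, np.int64(29)), (359, np.int64(28)), (361, np.int64(29)), (363, np.int64(27)), (365, np.int64(28)), (367, np.int64(28))]
0.5 [340.  345.8 351.4]
0.1 [311.5 321.3 330.9]
-0.3 [276.9 287.9 299.1]
-0.4 [268.4 279.3 290.3]
-0.5 [260.4 270.8 281.6]
```

```bash
cat > ang.py <<'E'
from workcell import bot
from h import *
import sys
def run(front,back,e0,e1):
    f=bot.grab_frame("wrist");v=np.load('v.npy')
    row=lambda P:proj(f,box(v[:3],[P]))[0,1]
    r=least_squares(lambda q:[row(slope(q[0]-q[1],0,-.031))-front,row(slope(q[0]+q[1],0,-.031))-back],[-.03,.03],x_scale=.01)
    vx=r.x[0]
    def E(a,t): return row(slope(vx,0,-.051)+np.array([[np.cos(a-S),0,np.sin(a-S)],[0,1,0],[-np.sin(a-S),0,np.cos(a-S)]])@[t,0,.043])
    a=least_squares(lambda a:[E(a[0],-.0055)-e0,E(a[0],.0055)-e1],[-.3])
    print('vx,d',r.x,'angle',a.x,a.fun)
run(*map(float,sys.argv[1:]))
E
python3 ang.py 251.5 346 266 291.5
```

```text
vx,d [-0.02938596  0.02802695] angle [-0.46612735] [ 2.0367882  -1.86712205]
```

>>> {"api": "carry_out", "payload": {"rows": [[[0.003, 0, 0, 0], [0.006, 0, 0, 0], [0.009, 0, 0, 0], [0.011, 0, 0.001, 0], [0.011, 0, 0.001, 0], [0.011, 0, 0.001, 0]]]}}

```text
clock: 11.93
position: [0.5434, 0.0767, 0.0869]
tool_rot: [3.139, 0.012, 2.841]
force: [23.9, -11.4, 5.3]
grip_width: 0.0274
finger_force: 48.8
```

```bash
python3 lev.py
```

```text
11.9333 [0.54335923 0.07670044 0.08687971] [ 23.85685225 -11.36209387   5.27111582] 0.027350871288723516
face [322.1 305.6]
[(230, np.int64(171)), (232, np.int64(171)), (234, np.int64(171)), (236, np.int64(169)), (238, np.int64(93)), (240, np.int64(58)), (242, np.int64(67)), (244, np.int64(57)), (246, np.int64(78)), (248, np.int64(93)), (250, np.int64(93)), (252, np.int64(93)), (254, np.int64(92)), (256, np.int64(92)), (258, np.int64(92)), (260, np.int64(91)), (262, np.int64(88)), (264, np.int64(47)), (266, np.int64(46)), (268, np.int64(44)), (270, np.int64(43)), (272, np.int64(44)), (274, np.int64(43)), (276, np.int64(42)), (278, np.int64(69)), (280, np.int64(133)), (282, np.int64(140)), (284, np.int64(145)), (286, np.int64(147)), (288, np.int64(148)), (290, np.int64(150)), (292, np.int64(151)), (294, np.int64(150)), (296, np.int64(148)), (298, np.int64(139)), (300, np.int64(93)), (302, np.int64(82)), (304, np.int64(34)), (306, np.int64(35)), (308, np.int64(39)), (310, np.int64(40)), (312, np.int64(40)), (314, np.int64(39)), (316, np.int64(40)), (318, np.int64(39)), (320, np.int64(40)), (322, np.int64(45)), (324, np.int64(44)), (326, np.int64(44)), (328, np.int64(44)), (330, np.int64(45)), (332, np.int64(43)), (334, np.int64(45)), (336, np.int64(45)), (338, np.int64(45)), (340, np.int64(45)), (342, np.int64(44)), (344, np.int64(43)), (346, np.int64(44)), (348, np.int64(43)), (350, np.int64(43)), (352, np.int64(40)), (354, np.int64(28)), (356, np.int64(29)), (358, np.int64(27)), (360, np.int64(28)), (362, np.int64(28)), (364, np.int64(28)), (366, np.int64(28)), (368, np.int64(26)), (370, np.int64(27)), (372, np.int64(28)), (374, np.int64(27)), (376, np.int64(27)), (378, np.int64(27))]
0.5 [351.5 357.  362.2]
0.1 [323.9 333.4 342.8]
-0.3 [289.5 300.5 311.7]
-0.4 [281.  291.9 303. ]
-0.5 [272.9 283.4 294.3]
```

The lever takes about 23 N along the arc without moving further, so it is at the end stop. The pads have slid to the lever's end, so I recentre and regrip.

>>> {"api": "carry_out", "payload": {"rows": [[[0, 0, 0, 0], [0, 0, 0, 0], [0, 0, 0, 0], [-0.005, 0, -0.004, 0], [-0.012, 0, -0.008, 0], [-0.02, 0, -0.008, 0], [-0.02, 0, -0.008, 0]]], "grip": 0.048}}

```text
clock: 12.57
position: [0.5587, 0.0719, 0.0928]
tool_rot: [3.141, 0.002, 2.843]
force: [0.3, -0.8, 0.3]
grip_width: 0.048
finger_force: 0.0
```

```bash
python3 - <<'E'
from workcell import bot
import cv2
s=bot.observe();print(s['position'],s['force'])
f=bot.grab_frame("wrist");cv2.imwrite('pics/w7.png',f['pixels'][...,::-1])
E
```

```text
[0.55867867 0.07187353 0.09277496] [ 0.32484056 -0.75010443  0.26949616]
```

View pics/w7.png

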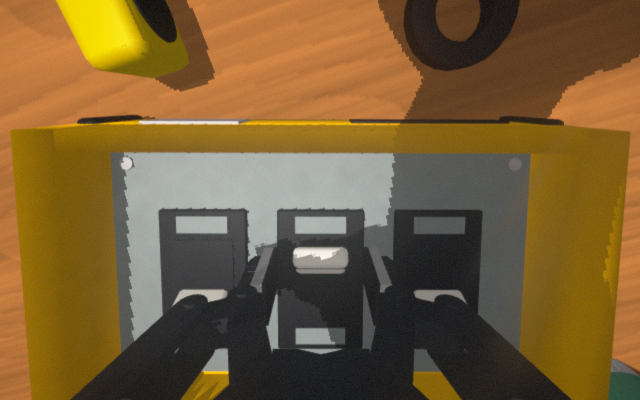

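>>> {"api": "carry_out", "payload": {"rows": [[[0, 0, 0, 0], [0, 0, 0, 0], [0, 0, 0, 0], [0, 0, 0, 0], [0, 0, 0, 0]]], "grip": 0.0, "grip_force": 40}}

```text
clock: 13.03
position: [0.5565, 0.0724, 0.0923]
tool_rot: [-3.141, -0.0, 2.843]
force: [-2.3, -1.8, 1.8]
grip_width: 0.0285
finger_force: 39.5
```

>>> {"api": "carry_out", "payload": {"rows": [[[-0.0035, 0, -0.003, 0], [-0.007, 0, -0.005, 0], [-0.011, 0, -0.007, 0], [-0.015, 0, -0.009, 0], [-0.019, 0, -0.0095, 0], [-0.023, 0, -0.01, 0], [-0.027, 0, -0.01, 0], [-0.031, 0, -0.01, 0], [-0.034, 0, -0.01, 0], [-0.037, 0, -0.01, 0], [-0.037, 0, -0.01, 0], [-0.037, 0, -0.01, 0]]]}}

```text
clock: 14.03
position: [0.592, 0.0614, 0.102]
tool_rot: [-3.141, -0.0, 2.843]
force: [-3.3, -1.3, -9.6]
grip_width: 0.0277
finger_force: 39.9
```

>>> {"api": "carry_out", "payload": {"rows": [[[-0.003, 0, 0.001, 0], [-0.006, 0, 0.002, 0], [-0.008, 0, 0.002, 0], [-0.008, 0, 0.002, 0]]]}}

```text
clock: 14.37
position: [0.5986, 0.0595, 0.1006]
tool_rot: [-3.141, -0.003, 2.844]
force: [-15.9, 0.8, 10.9]
grip_width: 0.0261
finger_force: 43.3
```

>>> {"api": "carry_out", "payload": {"rows": [[[0, 0, 0, 0], [0, 0, 0, 0], [0, 0, 0, 0], [0, 0, -0.01, 0], [0, 0, -0.035, 0], [0, 0, -0.075, 0], [0, 0, -0.115, 0], [0, 0, -0.155, 0], [0, 0, -0.195, 0], [0.01, 0, -0.235, 0], [0.02, 0, -0.275, 0], [0.02, 0, -0.275, 0]]], "grip": 0.048}}

```text
clock: 15.37
position: [0.5816, 0.0652, 0.384]
tool_rot: [3.136, 0.009, 2.843]
force: [0.9, -0.6, 0.5]
grip_width: 0.048
finger_force: 0.0
```

```bash
python3 - <<'E'
from workcell import bot
import cv2
s=bot.observe();print(s['clock'],s['position'],s['force'])
f=bot.grab_frame("wrist");cv2.imwrite('pics/w8.png',cv2.resize(f['pixels'][60:340,180:460,::-1],None,fx=2,fy=2))
E
```

```text
15.3667 [0.58161588 0.06522703 0.38395462] [ 0.90341494 -0.55566009  0.45883056]
```

View pics/w8.png

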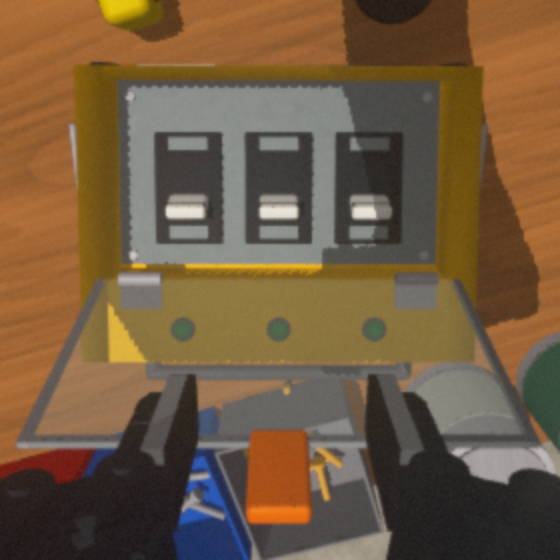

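All three levers are on and in line (crop rows ~208). Now I fetch the tab and close the flap.

>>> {"api": "carry_out", "payload": {"rows": [[[-0.03, 0, 0, 0], [-0.065, -0.001, 0, 0], [-0.095, -0.001, 0, 0], [-0.1, -0.001, 0.005, 0], [-0.1, -0.001, 0.025, 0], [-0.1, -0.001, 0.05, 0], [-0.1, -0.001, 0.07, 0], [-0.1, -0.001, 0.083, 0], [-0.1, -0.001, 0.087, 0], [-0.1, -0.001, 0.087, 0]]], "grip": 0.055}}

```text
clock: 16.25
position: [0.6755, 0.0347, 0.2876]
tool_rot: [-3.141, -0.001, 2.843]
force: [0.6, 0.4, -0.2]
grip_width: 0.0547
finger_force: 0.0
```

>>> {"api": "carry_out", "payload": {"rows": [[[0, 0, 0, 0], [0, 0, 0, 0], [0, 0, 0, 0], [0, 0, 0, 0], [0, 0, 0, 0], [0, 0, 0, 0]]], "grip": 0.0, "grip_force": 25}}

```text
clock: 16.75
position: [0.6766, 0.0349, 0.2896]
tool_rot: [3.141, 0.002, 2.843]
force: [1.2, 0.8, 5.8]
grip_width: 0.0294
finger_force: 27.4
```

>>> {"api": "carry_out", "payload": {"rows": [[[0.015, 0, -0.003, 0], [0.03, 0, -0.005, 0], [0.045, 0, -0.006, 0], [0.06, 0, -0.005, 0], [0.074, 0, -0.003, 0], [0.089, 0, 0, 0], [0.103, 0, 0.0045, 0], [0.117, 0, 0.01, 0], [0.1305, 0, 0.017, 0], [0.143, 0, 0.025, 0], [0.155, 0, 0.034, 0], [0.166, 0, 0.0445, 0]]]}}

```text
clock: 17.75
position: [0.517, 0.0845, 0.2447]
tool_rot: [3.14, 0.001, 2.844]
force: [-1.2, 5.5, 4.9]
grip_width: 0.0297
finger_force: 26.7
```

>>> {"api": "carry_out", "payload": {"rows": [[[0.01, 0, 0.011, 0], [0.019, 0, 0.023, 0], [0.027, 0, 0.036, 0], [0.034, 0, 0.049, 0], [0.04, 0, 0.063, 0], [0.0445, 0, 0.077, 0], [0.048, 0, 0.092, 0], [0.05, 0, 0.107, 0], [0.05, 0, 0.122, 0], [0.05, 0, 0.137, 0], [0.048, 0, 0.15, 0], [0.046, 0, 0.158, 0]]]}}

```text
clock: 18.75
position: [0.4732, 0.0981, 0.085]
tool_rot: [3.141, -0.001, 2.844]
force: [-3.7, 8.7, 0.7]
grip_width: 0.0294
finger_force: 25.0
```

>>> {"api": "carry_out", "payload": {"rows": [[[0, 0, 0.003, 0], [-0.001, 0, 0.006, 0], [-0.001, 0, 0.008, 0], [-0.001, 0, 0.009, 0], [-0.001, 0, 0.009, 0]]]}}

```text
clock: 19.17
position: [0.4751, 0.0977, 0.0783]
tool_rot: [3.139, 0.001, 2.843]
force: [-8.4, 4.3, 31.9]
grip_width: 0.0297
finger_force: 30.5
```

>>> {"api": "carry_out", "payload": {"rows": [[[0, 0, 0, 0], [0, 0, 0, 0], [0, 0, 0, 0], [0.002, 0.001, 0, 0], [0.002, 0.001, -0.02, 0], [0.002, 0.001, -0.05, 0], [0.002, 0.001, -0.09, 0], [0.002, 0.001, -0.13, 0], [0.002, 0.001, -0.17, 0], [0.002, 0.001, -0.21, 0], [0.002, 0.001, -0.25, 0], [0.002, 0.001, -0.25, 0]]], "grip": 0.06}}

```text
clock: 20.17
position: [0.4747, 0.0987, 0.3334]
tool_rot: [3.136, 0.007, 2.843]
force: [1.1, 0.4, -0.9]
grip_width: 0.0602
finger_force: 0.0
```

```bash
python3 - <<'E'
from workcell import bot
import cv2,numpy as np
s=bot.observe();print(s['clock'],s['position'],s['force'])
f=bot.grab_frame("wrist");g=bot.grab_frame("top")
a=f['pixels'][...,::-1];b=cv2.resize(g['pixels'][60:280,140:420,::-1],(509,400),interpolation=2)
cv2.imwrite('pics/end.png',cv2.resize(np.hstack([a[:,150:500],b]),(800,372)))
E
```

```text
20.1667 [0.47472532 0.09868855 0.33344476] [ 1.07537326  0.35226374 -0.89518896]
```

View pics/end.png

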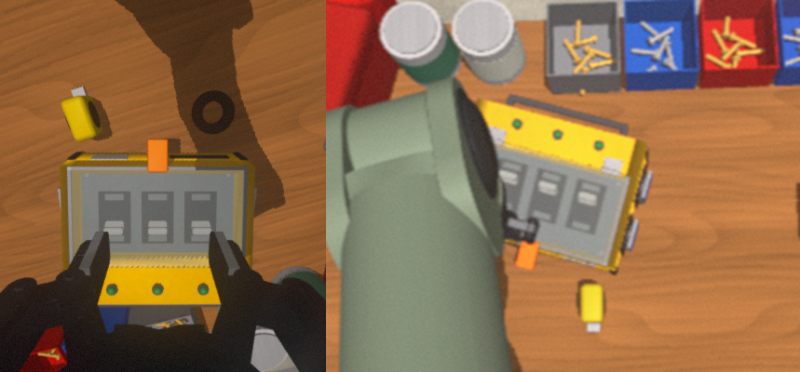

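The flap is shut, with all three levers in line at on (left half, row ~228). The tape roll and tape measure have not moved.

```bash
python3 -c "
from workcell import bot
print(bot.job_done())"
```

```text
the job is handed in; nothing more can be done
None
```

The tripped middle breaker is reset and on, the other two were left on, the flap is shut again, and the job is handed in at about 20 s; no verdict came back.

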